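# Take the belt reading on a bench glass lathe

## Robot

A 6-joint arm with a two-finger parallel gripper is mounted at the origin on the work surface. World frame = base frame: x ahead of the robot, y to its left, z up, the work surface at z = 0. Lengths are in m, angles in rad, forces in N, time in s.
With the tool pointing down it reaches from about 0.25 to 0.725 m from the base axis. Payload 4 kg.
Tool frame: the origin (TCP) lies between the finger pads; the fingertips stand 25 mm ahead of it and the grasp point (between the pads) lies 6 mm ahead of it; z points along the fingers, y is the line along which they close (so a half turn about z gives the same grasp; the last joint's range is limited). The gripper opens to 85 mm and grips with 20 to 120 N. Pads are 22 mm wide; open, the fingers measure 114 mm over their backs; the gripper's body (76 mm by 85 mm) begins 54 mm behind the grasp point. The pads swing forward as they close: fully open they stand 13 mm farther back than shut.
Start: joints at [1.334, 0.241, 0.005, 1.335, 0, 1.571], TCP at [0.117, 0.486, 0.256] pointing down, gripper open.
Joint ranges: [-2.72, 2.72], [-1.05, 1.87], [-1.09, 1.28], [-1.99, 2.15], [-1.42, 1.44], [-3.14, 3.14]. Speed limits (rad/s): [2.79, 2.79, 3.14, 3.14, 3.14, 3.14].

## Interface

Orientations are given as a unit quaternion [x, y, z, w].
In Python, from workcell import bot gives the robot as it stands. The module is installed in compiled form; this text tells all that it offers.
- The arm moves only by the shell command python3 -m pendant 'ROWS'. ROWS is JSON, one flat list of numbers, 7 for each row, row after row: the shift along the tool's x, y, z normalised to -1 to 1, where 1 is 0.5 m, then the turn, a rotation vector about the tool's x, y, z normalised to -1 to 1, where 1 is 180 degrees, then the opening, from 0 (shut) to 1 (fully open). In form: [tx, ty, tz, ax, ay, az, fingers, tx, ty, tz, ax, ay, az, fingers, ...]. A call has exactly 10 rows; each row is the pose to reach, as a shift and turn from the pose commanded when the call began, along the tool's axes at that moment, turning the shorter way round; what a row does not reach only later rows make up. A row lasts 1/12 s, in which the tool goes at most 41.7 mm and 7.16 degrees, less where a joint would pass 70% of its speed; a pose out of reach is approached as far as the arm can. A call with a number of a shift or a turn outside -1 to 1 is refused whole. A call with a gripper value outside its range is refused whole. The fingers move at their own pace and stop on an object; the grip force is fixed at half the most. Time passes only in rows, so rows that repeat a pose let the fingers close, or fill a call up. It gives the time, the measured TCP pose, the force, the opening and the grip force at its end, in the units of the state.
- bot.get_obs(): the state, without advancing time (a new reading comes with each control period).
- bot.camera(name): name is "scene" or "side" or "wrist"; returns a dict with "pixels" (400x640x3 uint8, red, green, blue), "mtx" (3x3 intrinsics, pixels), "k1" (the pictures are not rectified: a ray, as slopes to the right and down, at radius r is drawn at 1 + k1 r^2 times it, then the intrinsics apply), "cam_to_world" (4x4, takes a point from camera to world coordinates); the wrist camera has in their place "hand_eye" (4x4, takes a point from camera to tool coordinates, whose origin is the TCP and whose axes are the flange's). Camera axes: x right, y up, looking along -z (the intrinsics and any distortion apply to the point x, -y, -z); pixel columns grow to the right and rows downward; lengths in m; the calibration is good to about 2 mm. A picture is of the moment at which its call begins: read the wrist's pose just before it. There is no depth.
- bot.job_done(): hands the job in; it is judged then, once.
The state is a dict: "clock": time; "joint_pos": joint angles; "joint_vel": joint speeds; "tau": joint torques, N m; "eef_pos": TCP position; "tool_rot": TCP orientation; "ft_force": force on the tool from outside, world axes, zero at the start; "ft_torque": the same for the moment, N m; "grip_width": finger opening in m; "grasp_force": force on a finger pad.
Only numpy, scipy, OpenCV 4.12 (cv2) and the standard library are available. Lean on these libraries where they do the work, as an engineer would, in place of code of your own. Each camera call takes 0.05 s, during which the arm holds its last target. There are 200 camera calls.

## Task

Check the drive belt of the small glass lathe: push the roller of the sprung tensioner arm along the scale until you feel the belt come firmly taut (about 15 N on the roller, never over 25 N), then ease the arm back to its rest without letting it snap. The thin brass telltale hand stays behind at the reading; without touching it, slide the marker block along the rim until it is in line with the telltale. Leave the other things on the bench where they are.

Things in the scene. Friction and masses are not known exactly. Their poses are not given: they have to be found in the camera images.
- drive: Closed drive guard of the lathe, fixed to the bench: dark grey box 240 (x) x 270 (y) x 60 mm high with a 4 mm aluminium dial plate on top (upper face 64 mm above the bench). A motor sticks out of its -x face (to x = -220 mm), a chuck out of its +x face (to 177 mm), neither higher than 71 mm. The belt is inside, unseen. Origin: centre of the underside; z up.
- pivot (a point): Centre of the upper face of the dial plate under the pivot (drive frame x -85, y 0, z 64 mm; same axes as the drive). The vertical axis here is shared by arm, telltale and marker. A part with reading q (rad) points from here at -0.6 + q rad from this x axis, counter-clockwise seen from above. Scale: black lines every 0.1 rad from 0 to 1.3, longer at 0, 0.5, 1.0.
- tensioner (a joint): Reading of the sprung arm (rad): 0 at rest, end stop 1.0. Steel bar 18 mm wide, 9 to 19 mm above the dial plate; push its roller towards larger readings. Its spring takes 2 N at the roller at 0, about 5 N at 0.75. Somewhere from 0.35 to 0.75 (differs each time) the belt comes taut: from there the push rises steeply, about 1.4 N per mm at the roller. Let go, the arm snaps back.
- roller_top (a point): Centre of the top of the upright black roller on the arm, 120 mm from the pivot; roller 22 mm diameter, 46 mm tall, from 19 to 65 mm above the dial plate (top at 129 mm above the bench). Its x axis points along the arm, away from the pivot; y is the direction in which the reading grows.
- telltale (a joint): Reading of the telltale (rad), on the same scale as the arm: 0 at the start. Thin brass hand 6 mm wide under the arm, 2 to 5 mm above the dial plate, reaching 150 mm from the pivot; a tab at 70 mm from the pivot stands up to 19 mm above the plate just ahead of the arm. The arm pushes it along; friction keeps it at the furthest reading.
- telltale_tip (a point): Outer end of the telltale hand, on its top, 150 mm from the pivot, 5 mm above the dial plate; x axis along the hand, outward.
- marker (a joint): Reading of the marker block (rad), on the same scale; starts between 1.0 and 1.25, slides from -0.05 to 1.3 and stays where it is left (friction about 1.2 N at the block). It passes the arm and the telltale freely.
- marker_top (a point): Centre of the top of the marker block, 165 mm from the pivot; dark steel block 20 mm radially x 16 mm along the rim, from 4 to 44 mm above the dial plate (top at 108 mm above the bench), on a thin foot. x axis radially outward, y the direction in which the reading grows.
- tumbler: Bystander: clear glass tumbler, 64 mm diameter, 115 mm tall, beside the drive; origin at the centre of its underside, z up.
- paddle: Bystander: flat graphite paddle with a wooden handle, about 220 mm long, 65 mm wide, 22 mm high, lying on the bench; origin near the middle of its underside, x towards the plate.
- rest: Bystander: iron roller rest, round base 90 mm diameter, two rubber wheels on top, 150 mm tall, beyond the drive; origin at the centre of its underside, z up.

How it is judged:
By the outcome, as a careful person would: the job done as asked, in the order asked, and still so for the second after the job is handed in, with the robot touching nothing.
It also fails if it takes over 64 s, if anything falls off the work surface, if the arm or the gripper's body presses on something with over 40 N, if the wrist force passes 120 N, or if a joint passes its speed limit or range.

## Working session

There is one attempt and no reset: what is moved stays moved. The work goes in short steps, Python scripts to look and compute and a shell command to move; the robot and the scene stay as the last step left them, time stands still between calls to the robot, and variables do not carry over. Pictures are saved under pics/ and viewed, at most 10 in all, crops included, and the job is handed in when it is done.

```bash
mkdir -p pics
cat > h.py <<'E'
import numpy as np, cv2
from workcell import bot
from scipy.spatial.transform import Rotation as R
def cam(n):
    o=bot.get_obs(); c=bot.camera(n); c=dict(c)
    if 'cam_to_world' not in c:
        T=np.eye(4); T[:3,:3]=R.from_quat(o['tool_rot']).as_matrix(); T[:3,3]=o['eef_pos']
        c['cam_to_world']=T@np.array(c['hand_eye'])
    return c
def save(c,f): cv2.imwrite('pics/'+f,cv2.cvtColor(c['pixels'],cv2.COLOR_RGB2BGR))
def onplane(c,uv,z):
    uv=np.array(uv,float).reshape(-1,1,2); K=np.array(c['mtx'],float)
    p=cv2.undistortPoints(uv,K,np.array([c['k1'],0,0,0,0.])).reshape(-1,2)
    T=np.array(c['cam_to_world']); d=np.c_[p[:,0],-p[:,1],-np.ones(len(p))]@T[:3,:3].T
    o=T[:3,3]; return o+d*((z-o[2])/d[:,2])[:,None]
def proj(c,P):
    T=np.linalg.inv(np.array(c['cam_to_world'])); p=np.atleast_2d(P)@T[:3,:3].T+T[:3,3]
    q=np.c_[p[:,0],-p[:,1],-p[:,2]]
    return cv2.projectPoints(q,np.zeros(3),np.zeros(3),np.array(c['mtx'],float),np.array([c['k1'],0,0,0,0.]))[0].reshape(-1,2)
E
python3 - <<'E'
from h import *
for n in ('scene','side','wrist'):
    c=cam(n); save(c,n+'0.png'); np.savez('c_'+n,**{k:np.array(v) for k,v in c.items()})
    print(n,np.round(c['cam_to_world'],3).tolist(),c['k1'])
o=bot.get_obs(); print(o['clock'],o['eef_pos'],o['tool_rot'],o['ft_force'])
E
```

```text
scene [[0.867, -0.41, 0.284, 0.868], [0.499, 0.7, -0.511, -0.338], [0.011, 0.584, 0.812, 0.759], [0.0, 0.0, 0.0, 1.0]] -0.10355852793451627
side [[0.97, 0.119, -0.213, 0.393], [-0.244, 0.536, -0.808, -0.823], [0.018, 0.836, 0.549, 0.718], [0.0, 0.0, 0.0, 1.0]] -0.10584309739575208
wrist [[0.234, -0.922, -0.309, 0.037], [0.972, 0.221, 0.076, 0.505], [-0.002, -0.318, 0.948, 0.372], [0.0, 0.0, 0.0, 1.0]] 0.01375931200980719
0.15 [0.1171868  0.4856181  0.25561131] [ 1.18122093e-01  9.92998738e-01 -8.18846758e-04 -8.52507799e-05] [-0.58727532  0.00966252  0.31364036]
```

View pics/scene0.png

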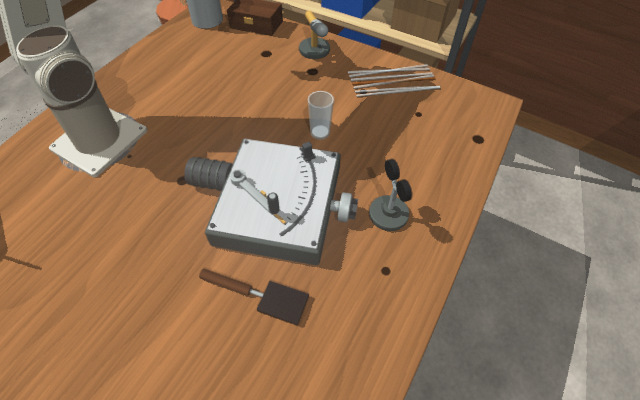

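View pics/side0.png

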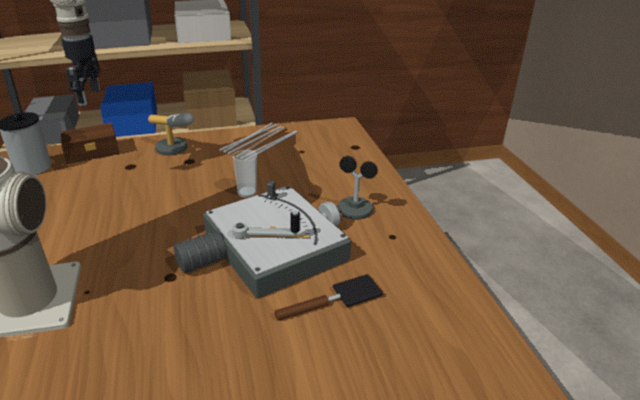

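View pics/wrist0.png

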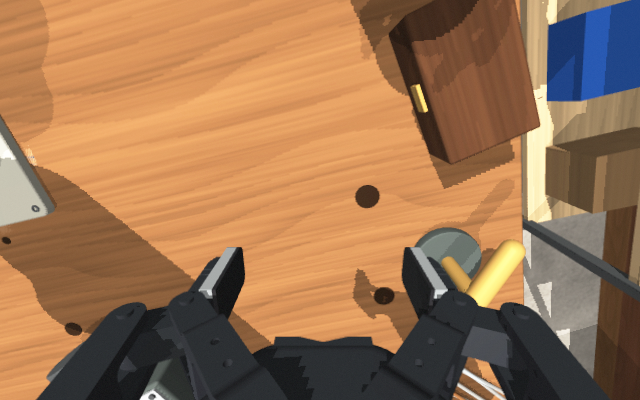

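The scene view shows the plate with corners near (246,141), (340,153), (320,248) and (208,236). Pivot is at (238,176), roller top at (273,196) and marker top at (307,147). The side view shows the plate at (205..349,190..272), roller top at (295,212) and marker top at (271,184). The wrist view doesn't show the drive yet.

Run:
```python
from h import *
for n,box in (('scene',(200,130,350,255)),('side',(200,180,355,280))):
    c=dict(np.load(f'c_{n}.npz')); im=c['pixels']; h=cv2.cvtColor(im,cv2.COLOR_RGB2HSV)
    m=((h[...,1]<45)&(h[...,2]>120)).astype(np.uint8)
    M=np.zeros_like(m); x0,y0,x1,y1=box; M[y0:y1,x0:x1]=m[y0:y1,x0:x1]
    M=cv2.morphologyEx(M,cv2.MORPH_OPEN,np.ones((5,5)))
    k=max(cv2.findContours(M,0,2)[0],key=cv2.contourArea)
    hull=cv2.convexHull(k).reshape(-1,2)
    P=onplane(c,hull,.064)[:,:2]
    r=cv2.minAreaRect((P*1000).astype(np.float32)); print(n,r, np.round(cv2.boxPoints(r)).tolist())
    px={'scene':((273,196),(307,147)),'side':((295,212),(271,184))}[n]
    print('roller',onplane(c,px[0],.129),'marker',onplane(c,px[1],.108))
```

```text
scene ((532.52783203125, 69.3240966796875), (229.22506713867188, 258.08990478515625), 19.02834701538086) [[382.0, 154.0], [466.0, -90.0], [683.0, -15.0], [599.0, 229.0]]
roller [[0.57013535 0.01191423 0.129     ]] marker [[0.55068975 0.17139029 0.108     ]]
side ((556.5909423828125, 83.20185089111328), (278.8666687011719, 260.83489990234375), 19.267921447753906) [[382.0, 160.0], [468.0, -86.0], [731.0, 6.0], [645.0, 252.0]]
roller [[0.57095923 0.01812313 0.129     ]] marker [[0.54614259 0.17638581 0.108     ]]
```

```bash
cat >> h.py <<'E'
def go(x,y,z,yaw):  # rows entries to reach pose, tool x at yaw (rad), pointing down
    o=bot.get_obs(); r=R.from_quat(o['tool_rot']); 
    t=R.from_matrix(np.array([[np.cos(yaw),np.sin(yaw),0],[np.sin(yaw),-np.cos(yaw),0],[0,0,-1]]).T)
    d=r.inv().apply(np.array([x,y,z])-o['eef_pos'])/.5; a=(r.inv()*t).as_rotvec()/np.pi
    return np.round(np.r_[d,a],4).tolist()
E
python3 -m pendant '[-0.56,-0.43,0,0,0,0.25,0,-0.56,-0.43,0,0,0,0.25,0,-0.56,-0.43,0,0,0,0.25,0,-0.56,-0.43,0,0,0,0.25,0,-0.56,-0.43,0,0,0,0.25,0,-0.56,-0.43,0,0,0,0.25,0,-0.56,-0.43,0,0,0,0.25,0,-0.56,-0.43,0,0,0,0.25,0,-0.56,-0.43,0,0,0,0.25,0,-0.56,-0.43,0,0,0,0.25,0]'
python3 -c "
from h import *
print(go(.56,-.06,.25,1.31))"
```

```text
clock: 0.98
eef_pos: [0.3409, 0.2084, 0.2562]
tool_rot: [0.492, 0.871, -0.0, 0.001]
ft_force: [-0.5, -0.3, -0.0]
grip_width: 0.0001
grasp_force: 0.0
[-0.6859, 0.0983, 0.0132, 0.0002, 0.0004, 0.2556]
```

```bash
python3 -m pendant '[-0.686,0.098,0.013,0,0,0.256,0,-0.686,0.098,0.013,0,0,0.256,0,-0.686,0.098,0.013,0,0,0.256,0,-0.686,0.098,0.013,0,0,0.256,0,-0.686,0.098,0.013,0,0,0.256,0,-0.686,0.098,0.013,0,0,0.256,0,-0.686,0.098,0.013,0,0,0.256,0,-0.686,0.098,0.013,0,0,0.256,0,-0.686,0.098,0.013,0,0,0.256,0,-0.686,0.098,0.013,0,0,0.256,0]'
python3 - <<'E'
from h import *
c=cam('wrist'); save(c,'w1.png'); np.savez('c_w1',**{k:np.array(v) for k,v in c.items()})
print(bot.get_obs()['eef_pos'])
E
```

```text
clock: 1.82
eef_pos: [0.5613, -0.058, 0.2483]
tool_rot: [0.793, 0.61, -0.0, -0.0]
ft_force: [0.0, 0.0, 0.3]
grip_width: 0.0002
grasp_force: 0.0
[ 0.55998923 -0.05637266  0.24852332]
```

View pics/w1.png

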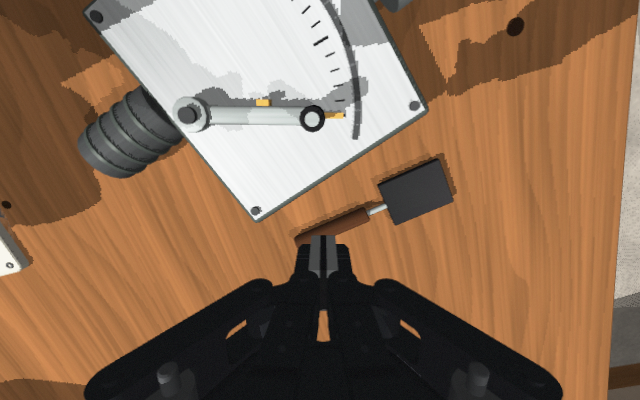

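The wrist view shows the arm at rest with the roller top at (313,119), the telltale tip at (345,115), and the plate's near corners at (258,219), (426,109) and (85,10).

Run:
```python
from h import *
c=dict(np.load('c_w1.npz'))
K=onplane(c,[(258,219),(426,109),(85,10)],.064)[:,:2]
print('corners',K.round(4).tolist()); v=K[1]-K[0]; print(np.linalg.norm(v),np.arctan2(v[1],v[0]),np.linalg.norm(K[2]-K[0]))
cen=(K[1]+K[2])/2; a=np.arctan2(v[1],v[0]); piv=cen+np.array([np.cos(a),np.sin(a)])*-.085; print('cen',cen,'piv',piv)
print('roller',onplane(c,(313,119),.129),'tip',onplane(c,(345,115),.069))
for yw in (.333,a):
  print('pred roller',piv+.12*np.array([np.cos(yw-.6),np.sin(yw-.6)]))
```

```text
corners [[0.4734, -0.0881], [0.6832, -0.0146], [0.3883, 0.1534]]
0.22236476890925538 0.3366556944023145 0.2559915908172866
cen [0.53576071 0.06935795] piv [0.45553221 0.0412797 ]
roller [[0.57028327 0.00912042 0.129     ]] tip [[0.60024173 0.00149885 0.069     ]]
pred roller [0.57128022 0.00961903]
pred roller [0.57139519 0.01004238]
```

```bash
python3 -c "
from h import *
print(go(.561,-.030,.120,1.306))"
```

```text
[0.0515, -0.0109, 0.2571, -0.0007, -0.0001, 0.0023]
```

```bash
python3 -m pendant '[0.0515,-0.011,0.05,0,0,0.002,0,0.0515,-0.011,0.1,0,0,0.002,0,0.0515,-0.011,0.15,0,0,0.002,0,0.0515,-0.011,0.2,0,0,0.002,0,0.0515,-0.011,0.23,0,0,0.002,0,0.0515,-0.011,0.257,0,0,0.002,0,0.0515,-0.011,0.257,0,0,0.002,0,0.0515,-0.011,0.257,0,0,0.002,0,0.0515,-0.011,0.257,0,0,0.002,0,0.0515,-0.011,0.257,0,0,0.002,0]'
python3 - <<'E'
from h import *
c=cam('wrist'); save(c,'w2.png')
print(go(.561,-.030,.120,1.306),bot.get_obs()['ft_force'])
E
```

```text
clock: 2.7
eef_pos: [0.5616, -0.0289, 0.1229]
tool_rot: [0.793, 0.609, 0.001, 0.001]
ft_force: [1.0, -0.2, -0.5]
grip_width: 0.0
grasp_force: 0.0
[-0.0022, -0.0009, 0.0057, 0.0008, -0.0002, 0.0011] [0.13077163 0.45967173 0.18278953]
```

View pics/w2.png

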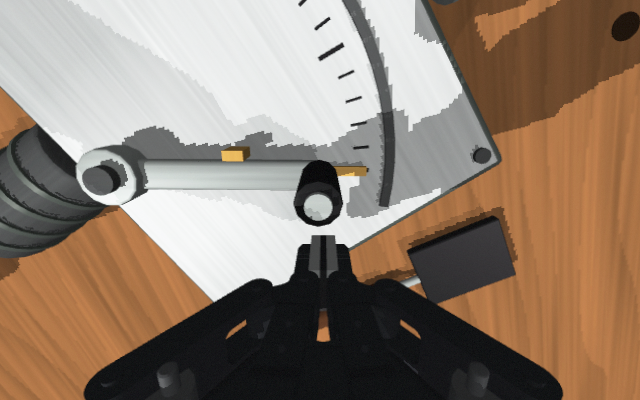

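The wrist view shows the closed fingers at (323,240) directly behind the roller (318,207), so they are aligned for the push.

```bash
python3 -m pendant '[0.012,0,0,0,0,0,0,0.024,0,0,0,0,0,0,0.034,0,0,0,0,0,0,0.046,0.0019,0,0,0,-0.0159,0,0.058,0.0032,0,0,0,-0.0318,0,0.0704,0.0039,0,0,0,-0.0477,0,0.0826,0.004,0,0,0,-0.0637,0,0.0947,0.0034,0,0,0,-0.0796,0,0.1069,0.0023,0,0,0,-0.0955,0,0.1069,0.0023,0,0,0,-0.0955,0]'
cat > st.py <<'E'
from h import *
o=bot.get_obs(); p=np.array(o['eef_pos']); piv=np.array([.4545,.041]); a=.335
x=R.from_quat(o['tool_rot']).as_matrix()[:2,0]; yw=np.arctan2(x[1],x[0])
d=p[:2]-piv; c=d+.022*x; f=np.array(o['ft_force'])
print('t',o['clock'],'q',np.arctan2(c[1],c[0])-a+.6,'r',np.hypot(*c),'yaw-tang',yw-np.pi/2-np.arctan2(c[1],c[0]),'Ft',-f[:2]@x,'F',f.round(2),'z',p[2])
E
python3 st.py
```

```text
clock: 3.58
eef_pos: [0.5766, 0.0223, 0.1218]
tool_rot: [0.693, 0.721, -0.0, 0.001]
ft_force: [0.4, -3.7, 1.7]
grip_width: -0.0001
grasp_force: 1.7
t 3.5833 q 0.2917639053653367 r 0.12125662536462399 yaw-tang 0.012875917181945726 Ft 3.699287033936809 F [ 0.36 -3.69  1.73] z 0.12175470076342612
```

```bash
python3 -m pendant '[0.0024,0.0004,0,0,0,-0.0032,0,0.0048,0.0008,0,0,0,-0.0064,0,0.0072,0.0011,0,0,0,-0.0096,0,0.0096,0.0015,0,0,0,-0.0127,0,0.012,0.0019,0,0,0,-0.0159,0,0.0145,0.0022,0,0,0,-0.0191,0,0.0145,0.0022,0,0,0,-0.0191,0,0.0145,0.0022,0,0,0,-0.0191,0,0.0145,0.0022,0,0,0,-0.0191,0,0.0145,0.0022,0,0,0,-0.0191,0]'; python3 st.py
python3 -m pendant '[0.0024,0.0004,0,0,0,-0.0032,0,0.0048,0.0008,0,0,0,-0.0064,0,0.0072,0.0011,0,0,0,-0.0096,0,0.0096,0.0015,0,0,0,-0.0127,0,0.012,0.0019,0,0,0,-0.0159,0,0.0145,0.0022,0,0,0,-0.0191,0,0.0145,0.0022,0,0,0,-0.0191,0,0.0145,0.0022,0,0,0,-0.0191,0,0.0145,0.0022,0,0,0,-0.0191,0,0.0145,0.0022,0,0,0,-0.0191,0]'; python3 st.py
```

```text
clock: 4.42
eef_pos: [0.5767, 0.0292, 0.1213]
tool_rot: [0.672, 0.741, 0.0, 0.0]
ft_force: [2.1, -2.7, 1.3]
grip_width: 0.0002
grasp_force: 1.9
t 4.4167 q 0.3485499197208182 r 0.12051637001530734 yaw-tang 0.014472828900752965 Ft 2.8965997245533486 F [ 2.13 -2.7   1.29] z 0.12126060153543834
clock: 5.25
eef_pos: [0.5772, 0.0365, 0.1213]
tool_rot: [0.649, 0.761, 0.0, 0.0]
ft_force: [3.2, -2.8, 0.9]
grip_width: 0.0
grasp_force: 2.1
t 5.25 q 0.4086333418187805 r 0.12050732382406032 yaw-tang 0.014467733037192426 Ft 3.2500088936845626 F [ 3.23 -2.78  0.87] z 0.12127614970406328
```

```bash
python3 -m pendant '[0.0024,0.0004,0,0,0,-0.0032,0,0.0048,0.0008,0,0,0,-0.0064,0,0.0072,0.0011,0,0,0,-0.0096,0,0.0096,0.0015,0,0,0,-0.0127,0,0.012,0.0019,0,0,0,-0.0159,0,0.0145,0.0022,0,0,0,-0.0191,0,0.0145,0.0022,0,0,0,-0.0191,0,0.0145,0.0022,0,0,0,-0.0191,0,0.0145,0.0022,0,0,0,-0.0191,0,0.0145,0.0022,0,0,0,-0.0191,0]'; python3 st.py
```

```text
clock: 6.08
eef_pos: [0.5773, 0.0438, 0.1213]
tool_rot: [0.626, 0.78, 0.0, 0.0]
ft_force: [4.3, -3.8, -0.1]
grip_width: 0.0002
grasp_force: 2.2
t 6.0833 q 0.46804896876665025 r 0.12051782449793423 yaw-tang 0.015040384637466764 Ft 4.654703385002504 F [ 4.26 -3.82 -0.1 ] z 0.12129716228768271
```

```bash
python3 -m pendant '[0.0024,0.0004,0,0,0,-0.0032,0,0.0048,0.0008,0,0,0,-0.0064,0,0.0072,0.0011,0,0,0,-0.0096,0,0.0096,0.0015,0,0,0,-0.0127,0,0.012,0.0019,0,0,0,-0.0159,0,0.0145,0.0022,0,0,0,-0.0191,0,0.0145,0.0022,0,0,0,-0.0191,0,0.0145,0.0022,0,0,0,-0.0191,0,0.0145,0.0022,0,0,0,-0.0191,0,0.0145,0.0022,0,0,0,-0.0191,0]'; python3 st.py
```

```text
clock: 6.92
eef_pos: [0.577, 0.0511, 0.1213]
tool_rot: [0.602, 0.798, 0.0, 0.0]
ft_force: [5.5, -2.9, -0.2]
grip_width: 0.0
grasp_force: 2.3
t 6.9167 q 0.5272354036004645 r 0.12057146671413772 yaw-tang 0.01573663134041292 Ft 4.326424347254418 F [ 5.48 -2.94 -0.17] z 0.1213426284434763
```

```bash
python3 -m pendant '[0.0024,0.0004,0,0,0,-0.0032,0,0.0048,0.0008,0,0,0,-0.0064,0,0.0072,0.0011,0,0,0,-0.0096,0,0.0096,0.0015,0,0,0,-0.0127,0,0.012,0.0019,0,0,0,-0.0159,0,0.0145,0.0022,0,0,0,-0.0191,0,0.0145,0.0022,0,0,0,-0.0191,0,0.0145,0.0022,0,0,0,-0.0191,0,0.0145,0.0022,0,0,0,-0.0191,0,0.0145,0.0022,0,0,0,-0.0191,0]'; python3 st.py
```

```text
clock: 7.75
eef_pos: [0.5762, 0.0584, 0.1213]
tool_rot: [0.578, 0.816, 0.0, 0.0]
ft_force: [5.3, -3.4, 0.6]
grip_width: -0.0002
grasp_force: 2.5
t 7.75 q 0.5868897473879761 r 0.12059573239678284 yaw-tang 0.016105434624479054 Ft 4.931526352362633 F [ 5.3  -3.36  0.55] z 0.1213232293261544
```

```bash
python3 -m pendant '[0.0024,0.0004,0,0,0,-0.0032,0,0.0048,0.0008,0,0,0,-0.0064,0,0.0072,0.0011,0,0,0,-0.0096,0,0.0096,0.0015,0,0,0,-0.0127,0,0.012,0.0019,0,0,0,-0.0159,0,0.0145,0.0022,0,0,0,-0.0191,0,0.0145,0.0022,0,0,0,-0.0191,0,0.0145,0.0022,0,0,0,-0.0191,0,0.0145,0.0022,0,0,0,-0.0191,0,0.0145,0.0022,0,0,0,-0.0191,0]'; python3 st.py
```

```text
clock: 8.58
eef_pos: [0.575, 0.0656, 0.1213]
tool_rot: [0.553, 0.833, 0.0, 0.001]
ft_force: [5.7, -3.7, 0.9]
grip_width: -0.0
grasp_force: 2.6
t 8.5833 q 0.6464226886544349 r 0.12060347830602937 yaw-tang 0.016589485874555054 Ft 5.606748195088874 F [ 5.75 -3.67  0.92] z 0.12132420642911626
```

```bash
python3 -m pendant '[0.0024,0.0004,0,0,0,-0.0032,0,0.0048,0.0008,0,0,0,-0.0064,0,0.0072,0.0011,0,0,0,-0.0096,0,0.0096,0.0015,0,0,0,-0.0127,0,0.012,0.0019,0,0,0,-0.0159,0,0.0145,0.0022,0,0,0,-0.0191,0,0.0145,0.0022,0,0,0,-0.0191,0,0.0145,0.0022,0,0,0,-0.0191,0,0.0145,0.0022,0,0,0,-0.0191,0,0.0145,0.0022,0,0,0,-0.0191,0]'; python3 st.py
```

```text
clock: 9.42
eef_pos: [0.5733, 0.0728, 0.1213]
tool_rot: [0.528, 0.849, 0.001, 0.001]
ft_force: [6.3, -3.2, -1.0]
grip_width: -0.0003
grasp_force: 2.7
t 9.4167 q 0.7061015298995927 r 0.12064566983379713 yaw-tang 0.016932053920807544 Ft 5.685508565636567 F [ 6.3  -3.23 -1.02] z 0.12134196089986814
```

```bash
python3 -m pendant '[0.0024,0.0004,0,0,0,-0.0032,0,0.0048,0.0008,0,0,0,-0.0064,0,0.0072,0.0011,0,0,0,-0.0096,0,0.0096,0.0015,0,0,0,-0.0127,0,0.012,0.0019,0,0,0,-0.0159,0,0.0145,0.0022,0,0,0,-0.0191,0,0.0145,0.0022,0,0,0,-0.0191,0,0.0145,0.0022,0,0,0,-0.0191,0,0.0145,0.0022,0,0,0,-0.0191,0,0.0145,0.0022,0,0,0,-0.0191,0]'; python3 st.py
```

```text
clock: 10.25
eef_pos: [0.572, 0.078, 0.1214]
tool_rot: [0.503, 0.864, -0.001, 0.002]
ft_force: [7.5, -8.2, -1.9]
grip_width: 0.0002
grasp_force: 5.4
t 10.25 q 0.7493128355614649 r 0.12054150957906637 yaw-tang 0.03224648954160669 Ft 10.83967914670938 F [ 7.52 -8.19 -1.86] z 0.12138930751932642
```

```bash
python3 -m pendant '[0.002,0.0003,0,0,0,-0.0026,0,0.004,0.0006,0,0,0,-0.0052,0,0.006,0.0009,0,0,0,-0.0078,0,0.008,0.0012,0,0,0,-0.0105,0,0.008,0.0012,0,0,0,-0.0105,0,0.008,0.0012,0,0,0,-0.0105,0,0.008,0.0012,0,0,0,-0.0105,0,0.008,0.0012,0,0,0,-0.0105,0,0.008,0.0012,0,0,0,-0.0105,0,0.008,0.0012,0,0,0,-0.0105,0]'; python3 st.py
```

```text
clock: 11.08
eef_pos: [0.5713, 0.0807, 0.1215]
tool_rot: [0.489, 0.872, -0.001, 0.004]
ft_force: [10.7, -10.1, -1.9]
grip_width: 0.0
grasp_force: 7.1
t 11.0833 q 0.7716741408159133 r 0.12042004802249182 yaw-tang 0.041929438669680796 Ft 14.15503178047435 F [ 10.65 -10.08  -1.93] z 0.1214557420361735
```

```bash
python3 -m pendant '[0.001,0.0002,0,0,0,-0.0013,0,0.002,0.0003,0,0,0,-0.0026,0,0.0026,0.0004,0,0,0,-0.0034,0,0.0026,0.0004,0,0,0,-0.0034,0,0.0026,0.0004,0,0,0,-0.0034,0,0.0026,0.0004,0,0,0,-0.0034,0,0.0026,0.0004,0,0,0,-0.0034,0,0.0026,0.0004,0,0,0,-0.0034,0,0.0026,0.0004,0,0,0,-0.0034,0,0.0026,0.0004,0,0,0,-0.0034,0]'; python3 st.py
```

```text
clock: 11.92
eef_pos: [0.571, 0.0815, 0.1215]
tool_rot: [0.485, 0.875, -0.001, 0.004]
ft_force: [10.1, -11.8, -2.4]
grip_width: -0.0
grasp_force: 7.7
t 11.9167 q 0.7787275198332397 r 0.12039439370583119 yaw-tang 0.04521004912114501 Ft 15.39417067292607 F [ 10.09 -11.84  -2.39] z 0.12145943935451649
```

```bash
python3 -m pendant '[-0.006,-0.0012,0,0,0,0.008,0,-0.0119,-0.0025,0,0,0,0.0159,0,-0.0178,-0.004,0,0,0,0.0239,0,-0.0237,-0.0056,0,0,0,0.0318,0,-0.0296,-0.0074,0,0,0,0.0398,0,-0.0354,-0.0093,0,0,0,0.0477,0,-0.0411,-0.0113,0,0,0,0.0557,0,-0.0468,-0.0135,0,0,0,0.0637,0,-0.0524,-0.0158,0,0,0,0.0716,0,-0.058,-0.0183,0,0,0,0.0796,0]'; python3 st.py
python3 -m pendant '[-0.006,-0.0012,0,0,0,0.008,0,-0.0119,-0.0025,0,0,0,0.0159,0,-0.0178,-0.004,0,0,0,0.0239,0,-0.0237,-0.0056,0,0,0,0.0318,0,-0.0296,-0.0074,0,0,0,0.0398,0,-0.0354,-0.0093,0,0,0,0.0477,0,-0.0411,-0.0113,0,0,0,0.0557,0,-0.0468,-0.0135,0,0,0,0.0637,0,-0.0524,-0.0158,0,0,0,0.0716,0,-0.058,-0.0183,0,0,0,0.0796,0]'; python3 st.py
```

```text
clock: 12.75
eef_pos: [0.5766, 0.0551, 0.1213]
tool_rot: [0.589, 0.808, 0.0, 0.001]
ft_force: [4.6, -3.0, 0.9]
grip_width: -0.0
grasp_force: 2.4
t 12.75 q 0.5598878146285912 r 0.1206097462348751 yaw-tang 0.015517265472467734 Ft 4.300143525466229 F [ 4.64 -3.03  0.91] z 0.12132466663248735
clock: 13.58
eef_pos: [0.5759, 0.0247, 0.1212]
tool_rot: [0.686, 0.728, -0.0, -0.0]
ft_force: [3.6, -3.5, 1.9]
grip_width: -0.0003
grasp_force: 1.8
t 13.5833 q 0.3119895242713908 r 0.12025176085507157 yaw-tang 0.012643762744146733 Ft 3.73664814614216 F [ 3.6  -3.53  1.93] z 0.12122869360014563
```

Still in contact and following. I'll continue to rest, slower at the end.

```bash
python3 -m pendant '[-0.006,-0.0012,0,0,0,0.008,0,-0.0119,-0.0025,0,0,0,0.0159,0,-0.0178,-0.004,0,0,0,0.0239,0,-0.0237,-0.0056,0,0,0,0.0318,0,-0.0296,-0.0074,0,0,0,0.0398,0,-0.0354,-0.0093,0,0,0,0.0477,0,-0.0411,-0.0113,0,0,0,0.0557,0,-0.0468,-0.0135,0,0,0,0.0637,0,-0.0495,-0.0147,0,0,0,0.0677,0,-0.0524,-0.0158,0,0,0,0.0716,0]'; python3 st.py
python3 -m pendant '[-0.003,-0.0006,0,0,0,0.004,0,-0.006,-0.0012,0,0,0,0.008,0,-0.009,-0.0018,0,0,0,0.012,0,-0.0119,-0.0025,0,0,0,0.0159,0,-0.0149,-0.0025,0,0,0,0.0159,0,-0.018,-0.0025,0,0,0,0.0159,0,-0.021,-0.0025,0,0,0,0.0159,0,-0.024,-0.0025,0,0,0,0.0159,0,-0.03,-0.0025,0,0,0,0.0159,0,-0.06,-0.0025,0,0,0,0.0159,0]'; python3 st.py
```

```text
clock: 14.42
eef_pos: [0.5693, -0.0018, 0.1212]
tool_rot: [0.763, 0.647, -0.0, -0.001]
ft_force: [-0.9, -2.5, 2.1]
grip_width: 0.0003
grasp_force: 1.2
t 14.4167 q 0.0885019020885921 r 0.12023344397894817 yaw-tang 0.011923173117667774 Ft 2.6416195383843153 F [-0.85 -2.54  2.11] z 0.12116078598746703
clock: 15.25
eef_pos: [0.5646, -0.0295, 0.1214]
tool_rot: [0.777, 0.629, 0.001, -0.0]
ft_force: [0.4, -0.3, 0.1]
grip_width: -0.0002
grasp_force: 0.0
t 15.25 q -0.13881630602710593 r 0.1246798997236238 yaw-tang 0.19358109674130503 Ft 0.2327994464777905 F [ 0.44 -0.33  0.05] z 0.12141346859220627
```

```bash
python3 -m pendant '[-0.06,-0.0025,-0.05,0,0,0,0,-0.06,-0.0025,-0.1,0,0,0,0,-0.06,-0.0025,-0.16,0,0,0,0,-0.06,-0.0025,-0.22,0,0,0,0,-0.06,-0.0025,-0.26,0,0,0,0,-0.06,-0.0025,-0.26,0,0,0,0,-0.06,-0.0025,-0.26,0,0,0,0,-0.06,-0.0025,-0.26,0,0,0,0,-0.06,-0.0025,-0.26,0,0,0,0,-0.06,-0.0025,-0.26,0,0,0,0]'; python3 -c "
from h import *
print(go(.607,.04,.25,2.1))"
```

```text
clock: 16.08
eef_pos: [0.5554, -0.06, 0.2496]
tool_rot: [0.778, 0.628, -0.001, -0.001]
ft_force: [-0.1, 0.3, 0.1]
grip_width: -0.0001
grasp_force: 0.0
[0.2173, 0.0585, -0.0009, -0.001, -0.0003, -0.2363]
```

```bash
python3 -m pendant '[0.217,0.058,0,0,0,-0.236,0,0.217,0.058,0,0,0,-0.236,0,0.217,0.058,0,0,0,-0.236,0,0.217,0.058,0,0,0,-0.236,0,0.217,0.058,0,0,0,-0.236,0,0.217,0.058,0,0,0,-0.236,0,0.217,0.058,0,0,0,-0.236,0,0.217,0.058,0,0,0,-0.236,0,0.217,0.058,0,0,0,-0.236,0,0.217,0.058,0,0,0,-0.236,0]'; python3 -c "
from h import *
c=cam('wrist'); save(c,'w3.png'); np.savez('c_w3',**{k:np.array(v) for k,v in c.items()})"
```

```text
clock: 16.92
eef_pos: [0.6073, 0.0395, 0.251]
tool_rot: [0.499, 0.867, -0.0, -0.0]
ft_force: [-0.1, 0.6, -0.2]
grip_width: 0.0
grasp_force: 0.0
```

View pics/w3.png

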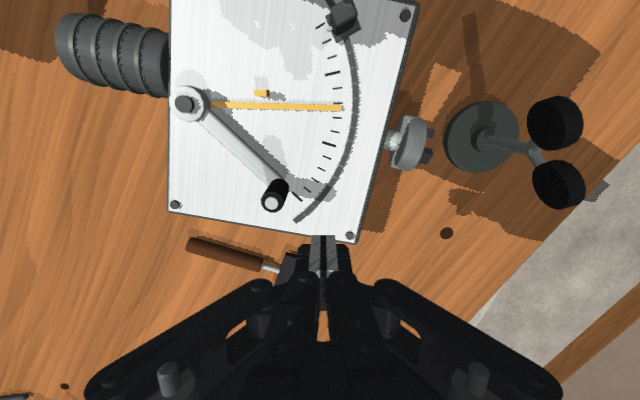

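The telltale rests along (212,105) to (343,107). The arm is back at rest, the marker block is at about (343,20), and the plate corners are at (405,15), (350,237) and (175,205). The tumbler is out of frame, above.

Run:
```python
from h import *
c=dict(np.load('c_w3.npz')); h=cv2.cvtColor(c['pixels'],cv2.COLOR_RGB2HSV)
m=(h[...,0]>15)&(h[...,0]<30)&(h[...,1]>110)&(h[...,2]>150)
m[:97]=0;m[115:]=0;m[:,:205]=0;m[:,346:]=0; m[:98,250:272]=0
v,u=np.nonzero(m); P=onplane(c,np.c_[u,v],.069)[:,:2]
l=cv2.fitLine(P.astype(np.float32),cv2.DIST_HUBER,0,.01,.01).ravel(); an=np.arctan2(l[1],l[0]); print('telltale world ang',an,'pt',l[2:], 'npx',len(u))
d=P@l[:2]; tip=l[2:]+l[:2]*(d.max()-l[2:]@l[:2]); piv=tip-.15*l[:2]; print('tip',tip,'piv from tip',piv)
hub=onplane(c,(184,103),.09); print('hub',hub)
# ticks long lines at .5, 1.0
for uv in ((333,143),(335,73)):
    p=onplane(c,uv,.064)[0,:2]-np.array([.4545,.041]); print(np.arctan2(p[1],p[0])-.335+.6,np.hypot(*p))
p=tip-np.array([.4545,.041]); print('tip q',np.arctan2(p[1],p[0])+.265,np.hypot(*p))
mk=onplane(c,(340,15),.108)[0,:2]; print('marker',mk)
s=dict(np.load('c_scene.npz')); print('tumbler base',onplane(s,(320,131),0),'drive +y corners',[(0.4545+.085*np.cos(.335)+np.array([[np.cos(.335),-np.sin(.335)],[np.sin(.335),np.cos(.335)]])@np.array([x,.135])).round(3) for x in(-.12,.12)])
```

```text
telltale world ang 0.50184506 pt [0.5280981  0.08228122] npx 713
tip [0.58445949 0.11320675] piv from tip [0.452955   0.04105016]
hub [[0.45267431 0.04151809 0.09      ]]
0.5175150970048428 0.14745053667374744
0.9997930593708266 0.14623944125432287
tip q 0.7721398535986718 0.14867172877540288
marker [0.54472383 0.17377461]
tumbler base [[0.49812695 0.32248908 0.        ]] drive +y corners [array([0.377, 0.623]), array([0.604, 0.702])]
```

```bash
python3 -c "
from h import *
print(go(.515,.2,.25,2.52))"
```

```text
[0.3704, 0.0016, 0.0024, -0.0, -0.0, -0.1345]
```

```bash
python3 -m pendant '[0.08,0,0,0,0,-0.03,0,0.16,0,0,0,0,-0.06,0,0.24,0,0,0,0,-0.09,0,0.32,0,0,0,0,-0.12,0,0.37,0.0016,0,0,0,-0.1345,0,0.37,0.0016,0,0,0,-0.1345,0,0.37,0.0016,0.075,0,0,-0.1345,0,0.37,0.0016,0.15,0,0,-0.1345,0,0.37,0.0016,0.225,0,0,-0.1345,0,0.37,0.0016,0.284,0,0,-0.1345,0]'; python3 -c "
from h import *
o=bot.get_obs();p=o['eef_pos'];d=p[:2]-np.array([.4535,.041]);print(np.arctan2(d[1],d[0]),np.hypot(*d))
s=cam('side');save(s,'s2.png')
print(go(.515,.2,.108,2.52))"
```

```text
clock: 17.8
eef_pos: [0.5143, 0.1989, 0.107]
tool_rot: [0.306, 0.952, -0.001, -0.0]
ft_force: [0.3, 0.5, -1.7]
grip_width: 0.0004
grasp_force: 0.0
1.2030714623031857 0.16919294178376348
[-0.0038, 0.0089, -0.0137, -0.0032, -0.0019, -0.0002]
```

```bash
python3 -c "
import cv2
i=cv2.imread('pics/s2.png')[130:280,180:380];cv2.imwrite('pics/s2c.png',cv2.resize(i,None,fx=3.5,fy=3.5))"
```

```text
(no output)
```

View pics/s2c.png

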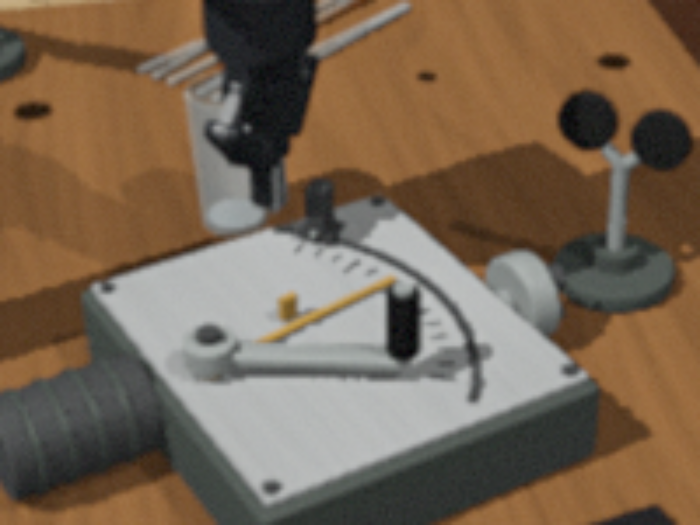

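The crop shows the closed fingers at (265,200), beyond the marker block at (320,210). The telltale is clear and the arm is at rest.

```bash
cat > arc.py <<'E'
import sys; from h import *
piv=np.array([.4535,.041])
def pose(psi,gap): 
    r=np.array([np.cos(psi),np.sin(psi)]); t=np.array([-r[1],r[0]]); return piv+.165*r+(.019+gap)*t
def rel(a,ga,b,gb): # tool at psi a -> b
    d=pose(b,gb)-pose(a,ga); t=np.array([-np.sin(a),np.cos(a)]); r=np.array([np.cos(a),np.sin(a)])
    return np.round([d@t/.5,d@r/.5,-(b-a)/np.pi],4).tolist()
E
python3 -c "
from arc import *
print(rel(.949,.023,.949,0.003))
for k in range(1,6): print(rel(.949,.023,.949-.04*k,0))
print()
for k in range(1,6): print(rel(.749,0,.749-.042*k,0))
"; python3 st.py
```

```text
[-0.04, -0.0, -0.0]
[-0.0592, 0.0013, 0.0127]
[-0.0725, 0.002, 0.0255]
[-0.0858, 0.0022, 0.0382]
[-0.0991, 0.0018, 0.0509]
[-0.1123, 0.001, 0.0637]

[-0.0139, 0.0013, 0.0134]
[-0.0278, 0.002, 0.0267]
[-0.0418, 0.0022, 0.0401]
[-0.0557, 0.0017, 0.0535]
[-0.0696, 0.0007, 0.0668]
t 17.85 q 1.6125550661400778 r 0.17357251626606188 yaw-tang -0.39896432226758316 Ft -1.4043073134702448 F [-2.06 -0.46 -2.93] z 0.10122511640489415
```

```bash
python3 -m pendant '[0,0,-0.004,0,0,0,0,-0.02,0,-0.004,0,0,0,0,-0.04,0,-0.004,0,0,0,0,-0.0592,0.0013,-0.004,0,0,0.0127,0,-0.0725,0.002,-0.004,0,0,0.0255,0,-0.0858,0.0022,-0.004,0,0,0.0382,0,-0.0991,0.0018,-0.004,0,0,0.0509,0,-0.1123,0.001,-0.004,0,0,0.0637,0,-0.1123,0.001,-0.004,0,0,0.0637,0,-0.1123,0.001,-0.004,0,0,0.0637,0]'
python3 -c "
from h import *
o=bot.get_obs();x=R.from_quat(o['tool_rot']).as_matrix()[:2,0];psi=np.arctan2(x[1],x[0])-np.pi/2
c=o['eef_pos'][:2]-.019*x-np.array([.4535,.041]);print(psi,np.arctan2(c[1],c[0]),np.hypot(*c),o['eef_pos'][2],o['ft_force'])"
```

```text
clock: 18.68
eef_pos: [0.5632, 0.1672, 0.1136]
tool_rot: [0.399, 0.917, 0.001, 0.002]
ft_force: [-0.1, 0.5, 0.3]
grip_width: -0.0002
grasp_force: 0.0
0.7500008953248787 0.7413327334175034 0.1663171395259426 0.113579149693089 [-0.1299514   0.51318907  0.32347814]
```

```bash
python3 -m pendant '[-0.0139,0.0013,0,0,0,0.0134,0,-0.0278,0.002,0,0,0,0.0267,0,-0.0418,0.0022,0,0,0,0.0401,0,-0.0557,0.0017,0,0,0,0.0535,0,-0.0696,0.0007,0,0,0,0.0668,0,-0.0696,0.0007,0,0,0,0.0668,0,-0.0696,0.0007,0,0,0,0.0668,0,-0.0696,0.0007,0,0,0,0.0668,0,-0.06,0.0007,0,0,0,0.0668,0,-0.04,0.0007,0,0,0,0.0668,0]'
python3 -c "
from h import *
c=cam('scene');save(c,'sc2.png'); s=cam('side');save(s,'s3.png')
a=cv2.imread('pics/sc2.png')[120:260,200:360];b=cv2.imread('pics/s3.png')[150:290,200:360]
cv2.imwrite('pics/two.png',cv2.resize(np.hstack([a,b]),None,fx=2.5,fy=2.5,interpolation=cv2.INTER_CUBIC))"
```

```text
clock: 19.52
eef_pos: [0.575, 0.1532, 0.1114]
tool_rot: [0.493, 0.87, 0.0, 0.0]
ft_force: [-0.2, 0.6, -0.0]
grip_width: 0.0002
grasp_force: 0.0
```

View pics/two.png

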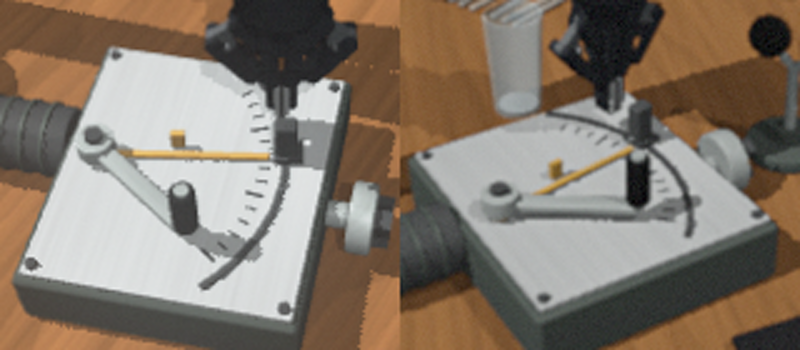

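The crops show the block pushed to just above the telltale line and the fingers clear of it. I'll measure from the wrist for the last few mm.

```bash
python3 -m pendant '[-0.0,0,-0.05,0,0,0,0,0,0,-0.13,0,0,0,0,0,0,-0.21,0,0,0,0,0,0,-0.276,0,0,0,0,-0.08,0,-0.276,0,0,0,0,-0.15,0,-0.276,0,0,0,0,-0.22,0,-0.276,0,0,0,0,-0.22,0,-0.276,0,0,0,0,-0.22,0,-0.276,0,0,0,0,-0.22,0,-0.276,0,0,0,0]'
python3 -c "
from h import *
c=cam('wrist'); save(c,'w4.png'); np.savez('c_w4',**{k:np.array(v) for k,v in c.items()})"
```

```text
clock: 20.45
eef_pos: [0.631, 0.0593, 0.2489]
tool_rot: [0.493, 0.87, -0.0, -0.001]
ft_force: [-0.1, -0.1, -0.9]
grip_width: 0.0001
grasp_force: 0.0
```

View pics/w4.png

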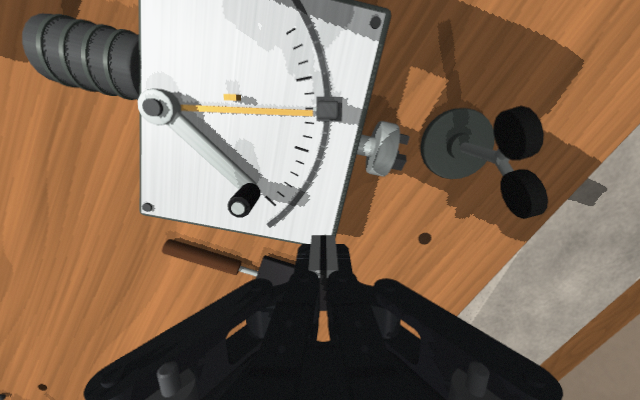

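The telltale tip is at about (314,112), with the block at (317..342, 97..122) slightly above it. Next I'll measure the top face.

Run:
```python
from h import *
c=dict(np.load('c_w4.npz')); g=cv2.cvtColor(c['pixels'],cv2.COLOR_RGB2GRAY)
print(g[93:126,312:348:2])
h=cv2.cvtColor(c['pixels'],cv2.COLOR_RGB2HSV)
m=(h[...,0]>15)&(h[...,0]<30)&(h[...,1]>110)&(h[...,2]>150)
m[:101]=0;m[122:]=0;m[:,:178]=0;m[:,320:]=0
v,u=np.nonzero(m); k=np.ones(len(u),bool)
P=onplane(c,np.c_[u,v],.069)[:,:2]
l=cv2.fitLine(P.astype(np.float32),cv2.DIST_HUBER,0,.01,.01).ravel(); d=P@l[:2]; tip=l[2:]+l[:2]*(d.max()-l[2:]@l[:2])
print('ang',np.arctan2(l[1],l[0]),'tip',tip,'piv',tip-.15*l[:2],len(u),d.max()-d.min())
```

```text
[[101 184 213 212 211 208 126  79  75 108 210 208 213 209 209 234 237 235]
 [203 210 213 212 210 208 126  78  78 108 203 210 212 208 213 234 237 235]
 [231 220 208 206 203 203 122  77  77 104 173 202 210 208 226 235 237 235]
 [231 220 184 163 162 163 101  77  79  95 141 162 184 190 212 223 237 235]
 [232 220 155  78  78  78  78  77  77  78  77  86  91  90  92 122 234 229]
 [230 220 154  80  79  80  78  79  79  81  80  89  91  92  93 123 206 186]
 [223 212 153  76  76  75  74  75  77  77  75  84  90  92  91 124 151 148]
 [206 212 154  78  68  63  70  74  74  76  75  73  84  90  90 135 150 150]
 [209 211 154  68  64  64  63  60  61  62  58  60  55  84  88 133 150 148]
 [218 212 154  74  79  78  79  76  77  78  78  76  70  72  75 133 149 149]
 [218 217 156  80  87  87  89  87  83  87  86  82  77  47  57 127 148 149]
 [222 232 170  83  92  91  94  95  89  92  94  91  80  50  55 127 149 150]
 [233 235 166  88  93  90  93  92  91  89  93  90  79  50  55 127 148 151]
 [227 231 149  87  92  91  91  96  93  89  91  92  80  49  57 127 151 150]
 [142 197 150  90  92  91  91  92  92  88  90  92 
[... 770 characters left out ...]
150]
 [236 236 161  71  67  65  68  68  66  64  65  66  50  54  55 135 153 147]
 [234 237 176  89  76  75  77  76  77  52  46  46  51  56  55 136 150 149]
 [235 235 182 100 104  92  86  85  84  76  64  76  63  62  60 137 151 150]
 [231 235 220 177 196 148  76  69  71 121 135 129 134 116 107 144 153 151]
 [171 225 233 237 235 223  92  80  89 143 219 197 234 202 160 166 150 160]
 [ 76 209 234 236 236 224  97  88  90 154 234 234 235 237 222 236 166 220]
 [200 228 235 237 236 236 105  89  89 215 232 235 235 238 236 236 235 236]
 [235 235 235 239 237 235 100  87  88 149 220 234 236 238 236 236 234 236]]
ang 0.50321513 tip [0.58474143 0.11349381] piv [0.45333595 0.04115711] 719 0.13079365392197678
```

Run:
```python
from h import *
c=dict(np.load('c_w4.npz')); piv=np.array([.4534,.0411])
for uv in ((327,109.3),(327,101),(327,117.8),(317,109.3),(337.5,109.3)):
    p=onplane(c,uv,.108)[0,:2]-piv; print(uv,p+piv,np.arctan2(p[1],p[0]),np.hypot(*p))
```

```text
(327, 109.3) [0.59517942 0.12502678] 0.5344817165698287 0.16475772141410414
(327, 101) [0.59154011 0.13100638] 0.5769618169300719 0.16482065011775576
(327, 117.8) [0.59897851 0.11878445] 0.4901850094624857 0.16500902061761452
(317, 109.3) [0.58753821 0.12042696] 0.5340588311722145 0.1558391005268477
(337.5, 109.3) [0.60320324 0.12985369] 0.5348631571864554 0.17412130695643138
```

```bash
python3 -c "
from arc import *
p=pose(.508,.02); print(p,pose(.508,0)); print(go(p[0],p[1],.25,.508+np.pi/2))"
```

```text
[0.57869285 0.15533612] [0.58842147 0.13786174]
[0.2173, 0.0091, -0.0017, -0.0002, -0.0002, 0.0108]
```

```bash
python3 -m pendant '[0.08,0.003,0,0,0,0.004,0,0.16,0.006,0,0,0,0.008,0,0.217,0.009,0,0,0,0.0108,0,0.217,0.009,0,0,0,0.0108,0,0.217,0.009,0.06,0,0,0.0108,0,0.217,0.009,0.12,0,0,0.0108,0,0.217,0.009,0.18,0,0,0.0108,0,0.217,0.009,0.23,0,0,0.0108,0,0.217,0.009,0.276,0,0,0.0108,0,0.217,0.009,0.276,0,0,0.0108,0]'
python3 -c "
from arc import *
p=pose(.508,0); print(go(p[0],p[1],.112,.508+np.pi/2))"
```

```text
clock: 21.33
eef_pos: [0.5753, 0.1542, 0.1061]
tool_rot: [0.506, 0.862, -0.004, -0.004]
ft_force: [-1.0, 0.4, -0.1]
grip_width: 0.0
grasp_force: 0.0
[-0.0413, 0.0069, -0.012, -0.0031, -0.0008, 0.0002]
```

```bash
python3 -m pendant '[0,0,0,0,0,0,0,0,0,0,0,0,0,0,-0.008,0,0,0,0,0,0,-0.016,0,0,0,0,0,0,-0.022,0,0,0,0,0,0,-0.026,0,0,0,0,0,0,-0.03,0,0,0,0,0,0,-0.034,0,0,0,0,0,0,-0.034,0,0,0,0,0,0,-0.034,0,0,0,0,0,0]'
python3 -c "
from arc import *
p=pose(.508,0); print(go(p[0],p[1],.112,.508+np.pi/2),bot.get_obs()['ft_force'])"
```

```text
clock: 22.17
eef_pos: [0.5877, 0.1392, 0.1112]
tool_rot: [0.507, 0.862, -0.0, 0.0]
ft_force: [-0.5, 0.0, -0.2]
grip_width: 0.0003
grasp_force: 0.0
[-0.003, 0.0, -0.0015, -0.0001, 0.0001, -0.0005] [-0.51997191  0.02715459 -0.15582858]
```

Measured 1.5 mm to go. I'll finish that, back off, lift and re-view.

```bash
python3 -m pendant '[-0.001,0,0,0,0,0,0,-0.002,0,0,0,0,0,0,-0.003,0,0,0,0,0,0,-0.003,0,0,0,0,0,0,-0.003,0,0,0,0,0,0,-0.003,0,0,0,0,0,0,-0.003,0,0,0,0,0,0,0.01,0,0,0,0,0,0,0.03,0,0,0,0,0,0,0.04,0,0,0,0,0,0]'
python3 -m pendant '[0,0,-0.05,0,0,0,0,0,0,-0.13,0,0,0,0,0,0,-0.21,0,0,0,0,0,0,-0.276,0,0,0,0,-0.08,0,-0.276,0,0,0,0,-0.15,0,-0.276,0,0,0,0,-0.22,0,-0.276,0,0,0,0,-0.22,0,-0.276,0,0,0,0,-0.22,0,-0.276,0,0,0,0,-0.22,0,-0.276,0,0,0,0]'
python3 - <<'E'
from h import *
c=cam('wrist'); save(c,'w5.png'); np.savez('c_w5',**{k:np.array(v) for k,v in c.items()})
h=cv2.cvtColor(c['pixels'],cv2.COLOR_RGB2HSV); g=cv2.cvtColor(c['pixels'],cv2.COLOR_RGB2GRAY)
e=proj(c,[[.598,.1205,.108]])[0]; t0=proj(c,[[.478,.0547,.069]])[0]; t1=proj(c,[[.585,.1135,.069]])[0]; print(e,t0,t1)
L=np.zeros(g.shape,np.uint8); cv2.line(L,tuple(int(a) for a in t0),tuple(int(a) for a in t1),1,11)
m=(h[...,0]>15)&(h[...,0]<30)&(h[...,1]>110)&(h[...,2]>150)&(L>0)
v,u=np.nonzero(m); P=onplane(c,np.c_[u,v],.069)[:,:2]
l=cv2.fitLine(P.astype(np.float32),cv2.DIST_HUBER,0,.01,.01).ravel(); d=P@l[:2]; tip=l[2:]+l[:2]*(d.max()-l[2:]@l[:2])
print('ang',np.arctan2(l[1],l[0]),'tip',tip,'piv',tip-.15*l[:2])
x,y=e.astype(int); print(x,y); print(g[y-14:y+15,x-16:x+18:2])
E
```

```text
clock: 23.0
eef_pos: [0.5775, 0.158, 0.1114]
tool_rot: [0.507, 0.862, 0.0, -0.0]
ft_force: [-0.3, 0.4, 0.6]
grip_width: -0.0
grasp_force: 0.0
clock: 23.83
eef_pos: [0.631, 0.0613, 0.249]
tool_rot: [0.507, 0.862, -0.0, -0.0]
ft_force: [-0.2, -0.4, -0.5]
grip_width: 0.0001
grasp_force: 0.0
[323.28630504 117.31648195] [190.41400228 114.08356325] [308.97263719 114.97486303]
ang 0.5047395 tip [0.58477343 0.11394056] piv [0.45347836 0.04140363]
323 117
[[230 232 221 122  79  78  76  79  79  77  78  78  87  92  93  90 141]
 [230 229 219 122  78  77  78  77  76  78  77  77  87  90  90  91 140]
 [231 210 211 126  78  74  75  72  74  74  75  73  87  90  90  91 140]
 [230 207 211 141  75  57  56  51  56  56  56  54  68  87  88  90 141]
 [230 208 210 139  55  54  56  53  54  56  58  55  53  64  88  89 139]
 [222 208 210 137  77  75  79  76  75  76  78  76  78  54  88  86 139]
 [190 195 202 137  83  83  85  84  81  82  83  83  83  57  58  56 140]
 [ 54  63 145 121  89  88  90  90  90  89  92  90  88  63  49  55 142]
 [122 153 180 123  91  91  93  94  94  88  91  93  87  63  48  52 140]
 [155 222 
[... 710 characters left out ...]
235 139  89  88  89  88  83  82  86  87  83  56  55  54 142]
 [215 231 234 140  79  75  77  76  75  74  72  76  73  48  56  53 142]
 [121 171 226 163  66  67  67  68  67  68  64  67  62  49  56  54 142]
 [ 94  75 210 166  91  76  77  74  73  73  79  80  55  81  67  59 143]
 [236 200 227 201 145 133 109  93  79  70 121 131 110 139 150 126 143]
 [235 234 235 234 236 236 161 100  89  57 150 217 160 235 222 235 156]
 [236 235 236 234 237 235 235 100  90  88 158 233 233 236 236 234 199]
 [234 234 235 233 237 235 233  99  88  93 218 232 234 236 236 235 236]
 [235 235 234 234 237 236 221  99  88  98 214 233 234 237 235 235 236]
 [235 235 235 235 237 235 220  89  86  96 149 233 234 236 235 235 235]]
```

Run:
```python
from h import *
c=dict(np.load('c_w5.npz')); piv=np.array([.4534,.0412])
p=onplane(c,(323.5,115.3),.108)[0,:2]-piv; print(np.arctan2(p[1],p[0]),np.hypot(p[0],p[1]))
for uv in ((175,111),):pass
```

```text
0.5121994476299698 0.16510677101428944
```

Marker reads 0.512 rad and telltale 0.505 rad (world angle), a difference of about 1 mm at the rim. The robot is clear of everything, so I'm handing in.

```bash
python3 -c "
from workcell import bot
print(bot.job_done())"
```

```text
the job is handed in; nothing more can be done
None
```

The job is handed in, at about 24 s of the 64 s allowed. The belt came firmly taut with a push of about 15.4 N at a reading of about 0.77, and I eased the arm back to rest without letting it snap. The marker block is in line with the telltale to about 1 mm, and I touched nothing else on the bench.

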